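# Stroke the feathers of a featherboard to check their spring

### The arm

A 6-joint arm with a two-finger parallel gripper is mounted at the origin on the work surface. World frame = base frame: x ahead of the robot, y to its left, z up, the work surface at z = 0. Lengths are in m, angles in degrees, forces in N, time in s.
With the tool pointing down it reaches from about 0.4 to 0.825 m from the base axis. Payload 7 kg.
Tool frame: the origin (TCP) lies at the very end of the fingers, on their centre line; the grasp point (between the pads) lies 19 mm behind it (manip.grip_depth is the distance from the TCP to the grasp point, in m); z points along the fingers, y is the direction in which the jaws open and shut (so a half turn about z gives the same grasp; the last joint's range is limited). The gripper opens to 88 mm and grips with 3 to 60 N. Pads are 19 mm wide; open, the fingers measure 130 mm over their backs; the gripper's body (78 mm by 193 mm) begins 47 mm behind the grasp point.
Start: joints at [81.767, 20.546, 0.682, 0, -70.136, -16.507], TCP at [0.282, 0.613, 0.227] pointing down, gripper open.
Joint ranges: [-176.03, 176.03], [-82.01, 121.73], [-58.28, 71.71], [-173.87, 95.51], [-174.79, -0.11], [-173.66, 173.66]. Speed limits (degrees/s): [136.94, 136.94, 172.46, 180, 180, 180].

### API

Orientations are given as a 3x3 rotation matrix whose columns are the frame's x, y, z axes.
In Python, from workcell import manip, viewer gives the robot as it stands.
- The arm moves only by the tool play_rows, never from a script. Its argument "series" is a list that holds one entry, the list of rows, each a list of 6 numbers: the shift along the tool's x, y, z in cm, then the turn, a rotation vector about the tool's x, y, z in degrees. In form: [[[x, y, z, wx, wy, wz], ...]]. A call has 1 to 20 rows; each row shifts and turns the commanded pose from where the row before left it, along the tool's axes as they then stand; what a row does not reach is not made up. A row lasts 1/8 s, in which the tool goes at most 62.5 mm and 10.7 degrees, less where a joint would pass 70% of its speed; a pose out of reach is approached as far as the arm can. A call with a gripper value outside its range is refused whole. "jaw" is the closure, from -1 (fully open) to 1 (shut), set as the call begins (left out, the last holds). The fingers move at their own pace and stop on an object; the grip force is fixed at half the most. Time passes only in rows, so rows that do not move let the fingers close. It gives the time, the measured TCP pose, the force and the opening at its end, in the units of the state.
- manip.state(): the state, without advancing time (a new reading comes with each control period).
- viewer.camera(name): name is "side" or "top" or "wrist"; returns (picture, depth): 400x640x3 uint8, red, green, blue; 400x640 float32, m along the optical axis (not along the pixel's ray), 0 where there is no reading.
- viewer.calibration(name): a dict with "fx", "fy", "cx", "cy" (pixels), "dist" ([k1, k2, p1, p2, k3] as OpenCV has them; the pictures are not rectified), "R" (3x3) and "t" (3): a world point X has camera coordinates R X + t. Camera axes: x right, y down, z forward; pixel columns grow to the right and rows downward; lengths in m; the calibration is good to about 2 mm. A picture is of the moment at which its call begins: read the wrist's pose just before it. calibration takes no time and is no camera call; for the wrist camera it gives the pose at the moment of the call.
- manip.finish_job(): hands the job in, once; it reports no verdict.
The state is a dict: "time_s": time; "qpos": joint angles; "qd": joint speeds; "tau": joint torques, N m; "tool_pos": TCP position; "ee_rot": TCP orientation; "force": force on the tool from outside, world axes, zero at the start; "ft_torque": the same for the moment, N m; "width": finger opening in m.
Only numpy, scipy, OpenCV 4.12 (cv2) and the standard library are available. Lean on these libraries where they do the work, as an engineer would, in place of code of your own. Each camera call takes 0.05 s, during which the arm holds its last target. There are 200 camera calls.

### The job

Check the spring of the featherboard: run the closed fingertips lightly along the row of wooden feather tips, starting clear of the first feather's outer side and moving the way the feathers lean, so that each of the six is flexed a little, one after the other, until the last springs free; then move clear. Never stroke against the lean, do not bend a feather far over or press hard, do not pick up anything, and leave the offcut, chuck key, jar and try square where they are.

Things in the scene. Friction and masses are not known exactly. Their poses are not given: they have to be found in the camera images.
- featherboard: Wooden featherboard, fixed on the dark steel machine table (its top 12 mm above the work surface). Block 100 (x) x 160 (y) x 28 mm; origin: centre of its underside, z up. Two black star knobs on it, up to 55 mm high, at x +12, y +-45 mm. Six feathers stick out of its -x face, roots at x -45 mm, all leaning 35 degrees towards +y; tip centres on the line x -94 mm
- tip_first (a point): Centre of the top of the first feather's tip, at rest, 24 mm above the machine table, at x -94, y -38 mm of the featherboard: the end of the row that the feathers lean away from. Fixed to the block, does not follow the bending. Each feather: 60 mm from root to tip centre, 8 mm wide, round tip of radius 4 mm, 4 to 24 mm above the machine table; pitch 22 mm along y
- tip_last (a point): The same for the last (sixth) feather's tip, at x -94, y +72 mm of the featherboard: 110 mm from tip_first, at the end of the row towards which the feathers lean. Fixed to the block
- offcut: Loose pine offcut lying flat in front of the tips, 45 x 180 x 20 mm, with three dark drilled marks; long side (own y) roughly along the row; origin at the centre of its underside; not to be moved
- chuck_key: Loose steel drill chuck key lying flat at the first feather's side of the block, T shape about 90 x 70 x 16 mm; origin near the middle of its shank, at table height; not to be moved
- jar: Loose amber screw-top jar, 60 mm across, 75 mm high, standing at the last feather's side of the block; origin at the centre of its underside; not to be moved
- try_square: Loose try square lying behind the block: dark wooden stock 22 x 110 x 18 mm, steel blade about 130 mm long towards own +x; origin under the stock's centre; not to be moved
- feather1 (a joint): Bending of feather 1 of 6 (1 = first), rad, about an upright hinge at its root: 0 at rest, grows as the tip is pushed the way it leans (+y), which draws the tip back towards the block: 5 mm at 0.13, 10 mm at 0.25, 20 mm at 0.45. Springs back by itself: 0.8 N m/rad, some 2 N at the tip for 0.15. Range -0.15 to 0.6
- feather2 (a joint): Bending of feather 2 of 6 (1 = first), rad, about an upright hinge at its root: 0 at rest, grows as the tip is pushed the way it leans (+y), which draws the tip back towards the block: 5 mm at 0.13, 10 mm at 0.25, 20 mm at 0.45. Springs back by itself: 0.8 N m/rad, some 2 N at the tip for 0.15. Range -0.15 to 0.6
- feather3 (a joint): Bending of feather 3 of 6 (1 = first), rad, about an upright hinge at its root: 0 at rest, grows as the tip is pushed the way it leans (+y), which draws the tip back towards the block: 5 mm at 0.13, 10 mm at 0.25, 20 mm at 0.45. Springs back by itself: 0.8 N m/rad, some 2 N at the tip for 0.15. Range -0.15 to 0.6
- feather4 (a joint): Bending of feather 4 of 6 (1 = first), rad, about an upright hinge at its root: 0 at rest, grows as the tip is pushed the way it leans (+y), which draws the tip back towards the block: 5 mm at 0.13, 10 mm at 0.25, 20 mm at 0.45. Springs back by itself: 0.8 N m/rad, some 2 N at the tip for 0.15. Range -0.15 to 0.6
- feather5 (a joint): Bending of feather 5 of 6 (1 = first), rad, about an upright hinge at its root: 0 at rest, grows as the tip is pushed the way it leans (+y), which draws the tip back towards the block: 5 mm at 0.13, 10 mm at 0.25, 20 mm at 0.45. Springs back by itself: 0.8 N m/rad, some 2 N at the tip for 0.15. Range -0.15 to 0.6
- feather6 (a joint): Bending of feather 6 of 6 (1 = first), rad, about an upright hinge at its root: 0 at rest, grows as the tip is pushed the way it leans (+y), which draws the tip back towards the block: 5 mm at 0.13, 10 mm at 0.25, 20 mm at 0.45. Springs back by itself: 0.8 N m/rad, some 2 N at the tip for 0.15. Range -0.15 to 0.6

How it is judged (in metres and radians):
On the way, in this order (a step that is already met when the one before it is completed fails the run):
1. feather 1 is flexed by the fingers (0.06 rad or more, the way it leans) (value of joint feather1 above 0.06 rad and contact force between the fingers and featherboard above 0.1 N), for 0.02 s.
2. feather 2 is flexed by the fingers (0.06 rad or more, the way it leans) (value of joint feather2 above 0.06 rad and contact force between the fingers and featherboard above 0.1 N), for 0.02 s.
3. feather 3 is flexed by the fingers (0.06 rad or more, the way it leans) (value of joint feather3 above 0.06 rad and contact force between the fingers and featherboard above 0.1 N), for 0.02 s.
4. feather 4 is flexed by the fingers (0.06 rad or more, the way it leans) (value of joint feather4 above 0.06 rad and contact force between the fingers and featherboard above 0.1 N), for 0.02 s.
5. feather 5 is flexed by the fingers (0.06 rad or more, the way it leans) (value of joint feather5 above 0.06 rad and contact force between the fingers and featherboard above 0.1 N), for 0.02 s.
6. feather 6 is flexed by the fingers (0.06 rad or more, the way it leans) (value of joint feather6 above 0.06 rad and contact force between the fingers and featherboard above 0.1 N), for 0.02 s.
At the end, for the whole second after the job is handed in: All six feathers have been flexed in turn and are back at rest (within 0.03 rad of 0), and the offcut, chuck key, jar and try square lie within 15 mm of where they were (value of joint feather1 between -0.03 and 0.03 rad and value of joint feather2 between -0.03 and 0.03 rad and value of joint feather3 between -0.03 and 0.03 rad and value of joint feather4 between -0.03 and 0.03 rad and value of joint feather5 between -0.03 and 0.03 rad and value of joint feather6 between -0.03 and 0.03 rad and distance of each of offcut, chuck_key, jar, try_square from where it was at the start of the episode below 0.015 m); the robot touches nothing.
It fails at once if a feather is bent against its lean (beyond -0.06 rad) (value of joint any of feather1, feather2, feather3, feather4, feather5, feather6 below -0.06 rad).
It fails at once if a feather is bent too far over (more than 0.4 rad) (value of joint any of feather1, feather2, feather3, feather4, feather5, feather6 above 0.4 rad).
It fails at once if the fingers press the featherboard with more than 25 N (contact force between the fingers and featherboard above 25 N).
It fails at once if the offcut, chuck key, jar or try square is lifted, tipped or shifted (15 mm or more) (distance of any of offcut, chuck_key, jar, try_square from where it was at the start of the episode above 0.015 m or angle between any of offcut, chuck_key, jar, try_square's own z axis and vertical above 0.3 rad).
It also fails if it takes over 43 s, if anything falls off the work surface, if the arm or the gripper's body presses on something with over 40 N, if the wrist force passes 120 N, or if a joint passes its speed limit or range.

## Working session

There is one attempt and no reset: what is moved stays moved. The work goes in short steps, Python scripts to look and compute and a tool call to move; the robot and the scene stay as the last step left them, time stands still between calls to the robot, and variables do not carry over. Pictures are saved under pics/ and viewed, about 8 in all and at most 12, crops included, and the job is handed in when it is done.

Besides the shell and the picture viewer there is one more tool, called after "Call:" as name(argument=value, ...) on one line, values as JSON. play_rows: Moves the arm, as the interface text tells. Its arguments: {"type":"object","properties":{"series":{"type":"array","items":{"type":"array","items":{"type":"array","items":{"type":"number"}}}},"jaw":{"type":"number"}},"required":["series"]}

```bash
mkdir -p pics
cat > h.py <<'E'
import numpy as np, cv2
from workcell import manip, viewer
def snap(n,f):
    c=viewer.calibration(n); p,d=viewer.camera(n)
    cv2.imwrite(f'pics/{f}.png',p[:,:,::-1]); np.savez(f'pics/{f}.npz',p=p,d=d,**{k:np.array(v) for k,v in c.items()})
def load(f): return np.load(f'pics/{f}.npz')
def ray(z,u,v):
    K=np.array([[z['fx'],0,z['cx']],[0,z['fy'],z['cy']],[0,0,1]])
    n=cv2.undistortPoints(np.array([[[u,v]]],float),K,z['dist'])[0,0]
    R=z['R'].reshape(3,3); return R.T@np.array([n[0],n[1],1]), -R.T@z['t'].ravel()
def onz(z,u,v,h):
    d,o=ray(z,u,v); return o+d*(h-o[2])/d[2]
E
python3 - <<'E'
from h import *
snap('top','top1'); snap('side','side1')
s=manip.state(); print(s['time_s'],s['tool_pos'],np.round(s['ee_rot'],3),s['width'])
a=cv2.imread('pics/top1.png')
E
```

```text
0.1 [0.28232863 0.61264229 0.22571241] [[ 0.908 -0.419 -0.   ]
 [-0.419 -0.908 -0.001]
 [ 0.     0.002 -1.   ]] 0.08800227130819539
```

View pics/top1.png

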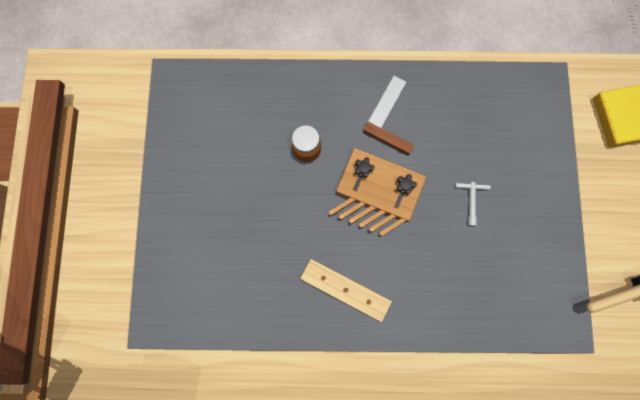

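View pics/side1.png

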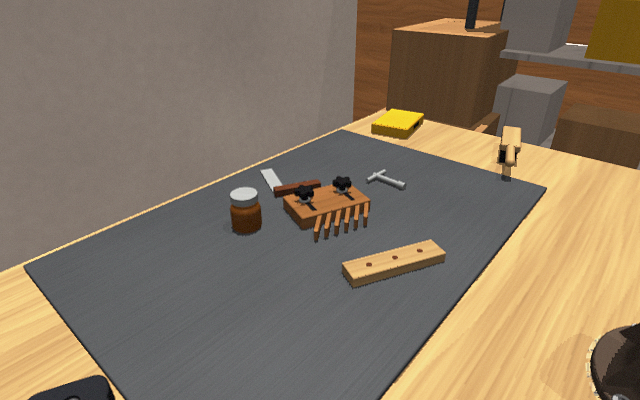

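Both pictures show the whole scene. In the top view the block is near (382,184), with the tips running from about (383,234) for the first to (332,213) for the last. The offcut is at (346,290), the key at (473,203), the jar at (306,140) and the square at (388,138). I'll enlarge the feathers.

Run:
```python
from h import *
a=cv2.imread('pics/top1.png')[140:260,310:440]
cv2.imwrite('pics/c1.png',cv2.resize(a,None,fx=6,fy=5,interpolation=cv2.INTER_CUBIC)[:600])
z=load('top1')
for u,v,h in [(382,183,.04),(383,234,.036),(332,213,.036),(346,290,.032),(473,203,.02),(306,140,.087),(388,138,.03)]: print(u,v,onz(z,u,v,h).round(4))
```

```text
382 183 [ 0.631  -0.0421  0.04  ]
383 234 [ 0.5275 -0.0433  0.036 ]
332 213 [0.569  0.0587 0.036 ]
346 290 [0.4169 0.03   0.032 ]
473 203 [ 0.5955 -0.231   0.02  ]
306 140 [0.7049 0.1113 0.087 ]
388 138 [ 0.73   -0.0569  0.03  ]
```

View pics/c1.png

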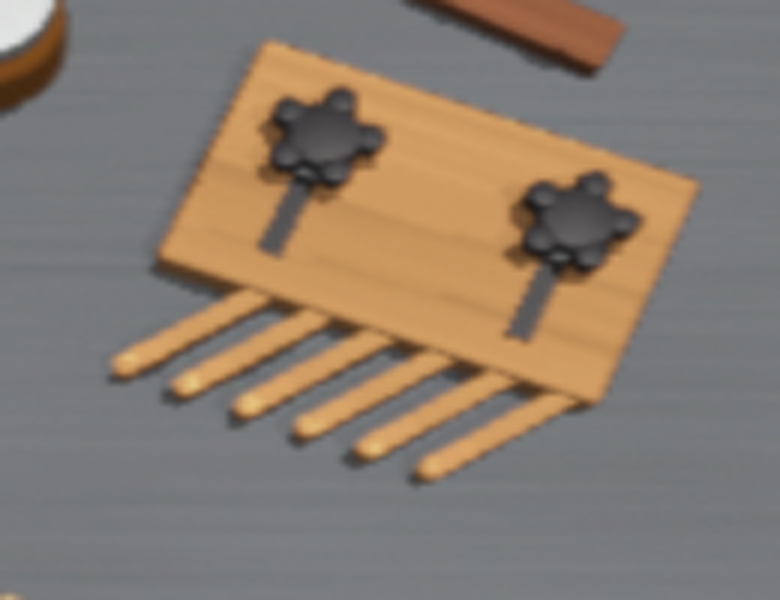

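The crop shows tip 1 at crop (430,466), tip 6 at (123,363), and the top corners of the block at (270,42), (698,185), (600,402) and (160,258). I'll fit the pose from these.

```bash
cat > fit.py <<'E'
from h import *
from scipy.optimize import least_squares
def fit(f,L):
    z=load(f); W=np.array([onz(z,u,v,h) for u,v,h,_,_ in L]); B=np.array([l[3:] for l in L])
    M=lambda p,B:np.c_[p[0]+B[:,0]*np.cos(p[2])-B[:,1]*np.sin(p[2]),p[1]+B[:,0]*np.sin(p[2])+B[:,1]*np.cos(p[2])]
    r=least_squares(lambda p:(M(p,B)-W[:,:2]).ravel(),[.63,-.04,-.4])
    print('pose',r.x.round(4),np.degrees(r.x[2]).round(2),'\nres mm',(r.fun.reshape(-1,2)*1e3).round(1).tolist())
    return r.x
E
python3 - <<'E'
from fit import *
c=lambda x,y:(310+(x+.5)/6-.5,140+(y+.5)/5-.5)
L=[(*c(430,466),.036,-.094,-.038),(*c(123,363),.036,-.094,.072),(*c(270,42),.04,.05,.08),(*c(698,185),.04,.05,-.08),(*c(600,402),.04,-.05,-.08),(*c(160,258),.04,-.05,.08)]
p=fit('top1',L)
R=np.array([[np.cos(p[2]),-np.sin(p[2])],[np.sin(p[2]),np.cos(p[2])]])
print('row',R[:,1])
for n,w in dict(off=(.4169,.03),key=(.5955,-.231),jar=(.7049,.1113)).items(): print(n,(R.T@(np.array(w)-p[:2])).round(3))
for n,b in dict(start=(-.094-.0+.007-.004-.0095-.0005,-.1),end=(-.1005,.115)).items(): print(n,(p[:2]+R@b).round(4))
s=manip.state();T=s['ee_rot'];print('yaw err',np.degrees(np.arctan2(-T[1][1],-T[0][1])-np.arctan2(R[1,1],R[0,1])))
d=np.array([*(p[:2]+R@np.array([-.102,-.10])),.14])-s['tool_pos'];print(d, 'tool cm',np.array(T).T@d*100)
E
```

```text
pose [ 0.63   -0.0405 -0.3854] -22.08 
res mm [[-1.3, -0.6], [-0.6, -1.1], [2.1, 1.4], [1.0, -1.9], [-2.0, 0.4], [0.7, 1.9]]
row [0.37590393 0.92665864]
off [-0.224 -0.015]
key [ 0.04  -0.189]
jar [0.012 0.169]
start [ 0.4988 -0.0952]
end [0.5801 0.1038]
yaw err -2.665292619168449
[ 0.21558143 -0.70749849 -0.08571241] tool cm [49.19228704 55.21632982  8.66236699]
```

Call:
play_rows(series=[[[2,2.2,0,0,0,-0.17],[3.3,3.7,0.2,0,0,-0.17],[3.3,3.7,0.3,0,0,-0.17],[3.3,3.7,0.3,0,0,-0.17],[3.3,3.7,0.3,0,0,-0.17],[3.3,3.7,0.3,0,0,-0.17],[3.3,3.7,0.3,0,0,-0.17],[3.3,3.7,0.3,0,0,-0.17],[3.3,3.7,0.3,0,0,-0.17],[3.3,3.7,0.3,0,0,-0.17],[3.3,3.7,0.3,0,0,-0.17],[3.3,3.7,0.3,0,0,-0.17],[3.3,3.7,0.3,0,0,-0.17],[3.3,3.7,0.2,0,0,-0.17],[3.3,3.7,0.2,0,0,-0.17],[2,2.2,0,0,0,-0.15],[0,0,0,0,0,0],[0,0,0,0,0,0]]], jaw=1)

```text
time_s: 2.35
tool_pos: [0.5188, -0.1022, 0.1872]
ee_rot: [[0.927, -0.376, -0.001], [-0.376, -0.927, 0.0], [-0.001, 0.0, -1.0]]
force: [0.3, 0.3, 0.4]
width: 0.0001
```

Run:
```python
from h import *
snap('wrist','w1'); s=manip.state(); print(s['time_s'],s['tool_pos'],np.round(s['ee_rot'],4).tolist(),s['width'],s['force'])
```

```text
2.4 [ 0.51882386 -0.10190715  0.18740315] [[0.927, -0.3751, -0.0004], [-0.3751, -0.927, 0.0001], [-0.0004, 0.0, -1.0]] 0.0006226481353492588 [-0.64829147  0.72096672  0.1107168 ]
```

View pics/w1.png

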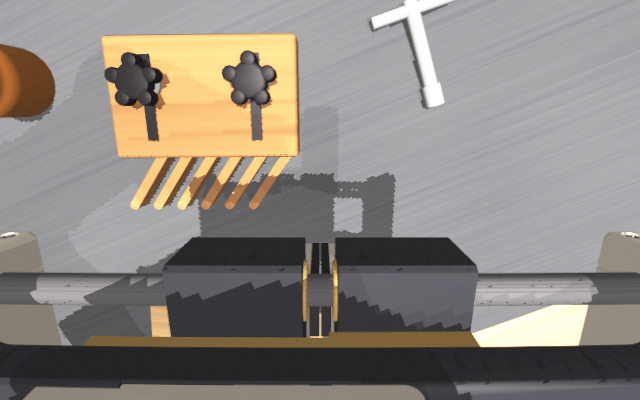

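The wrist view shows the yaw aligned with the row, with tip 1 near (255,205), tip 6 near (136,206), and the closed fingers at the bottom centre. I'll enlarge the tips and read the finger geometry from the depth.

Run:
```python
from h import *
z=load('w1'); a=z['p'][140:220,120:310,::-1]
cv2.imwrite('pics/c2.png',cv2.resize(np.ascontiguousarray(a),None,fx=4,fy=4,interpolation=cv2.INTER_CUBIC))
s=manip.state(); T=np.array(s['ee_rot']); P=np.array(s['tool_pos'])
for v in (240,246,255,280,310,328):
  print(v,end=': ')
  for u in (200,290,308,314,320,326,332,350,440):
    d,o=ray(z,u,v); X=o+d*z['d'][v,u]   # d has unit depth
    print(u,(T.T@(X-P)*1e3).round(0).astype(int).tolist(),end=' ')
  print()
```

```text
240: 200 [40, -31, -73] 290 [40, -8, -73] 308 [-54, -12, 175] 314 [-55, -6, 176] 320 [-54, 0, 175] 326 [-54, 6, 175] 332 [-54, 12, 175] 350 [40, 8, -72] 440 [40, 31, -73] 
246: 200 [40, -30, -77] 290 [40, -7, -78] 308 [12, -6, -7] 314 [11, -3, -4] 320 [-61, 0, 174] 326 [11, 3, -5] 332 [13, 5, -8] 350 [40, 7, -77] 440 [40, 30, -77] 
255: 200 [40, -28, -83] 290 [40, -7, -83] 308 [12, -5, -18] 314 [11, -3, -15] 320 [-71, 0, 176] 326 [11, 3, -15] 332 [12, 5, -18] 350 [40, 7, -83] 440 [40, 28, -83] 
280: 200 [36, -27, -88] 290 [37, -7, -89] 308 [33, -3, -81] 314 [33, -2, -82] 320 [33, 0, -81] 326 [33, 1, -82] 332 [33, 3, -82] 350 [37, 6, -89] 440 [37, 26, -90] 
310: 200 [30, -27, -90] 290 [30, -7, -90] 308 [6, -4, -50] 314 [3, -2, -47] 320 [-126, 0, 161] 326 [3, 2, -46] 332 [25, 3, -82] 350 [30, 7, -90] 440 [30, 26, -90] 
328: 200 [26, -27, -90] 290 [26, -7, -90] 308 [-1, -4, -52] 314 [-5, -2, -46] 320 [-144, 0, 156] 326 [-5, 2, -45] 332 [5, 4, -60] 350 [25, 7, -89] 440 [25, 27, -89]
```

View pics/c2.png

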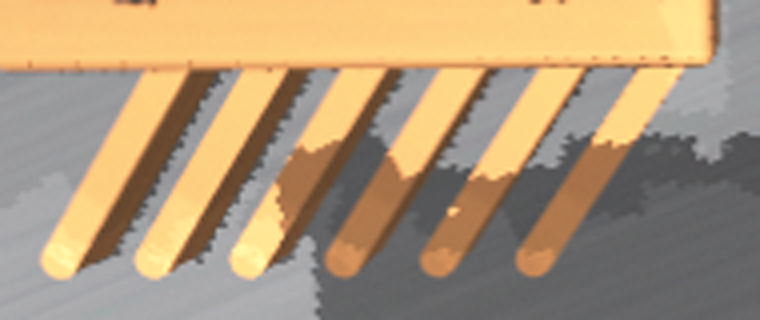

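Tip centres in the crop are at (62,261) for the sixth and (534,261) for the first, all on one level. The finger front face is about 11 mm ahead of the TCP along tool x.

Run:
```python
from h import *
z=load('w1'); s=manip.state(); T=np.array(s['ee_rot']); P=np.array(s['tool_pos'])
w=[onz(z,u,204.9,.036) for u in (135.1,158.0,253.1)]
for x in w: print(x.round(4),'tool mm',(T.T@(x-P)*1e3).round(1))
for u,v in((135,204),(253,204)):
  d,o=ray(z,u,v); print((o+d*z['d'][v,u]).round(4))
print(np.linalg.norm(w[0]-w[2]), np.degrees(np.arctan2(*(w[0]-w[2])[:2])), P)
```

```text
[0.5728 0.0605 0.036 ] tool mm [ -10.8 -170.8  151.4]
[0.5648 0.0406 0.036 ] tool mm [ -10.8 -149.4  151.4]
[ 0.5316 -0.0408  0.036 ] tool mm [-11.  -61.4 151.4]
[0.5736 0.0602 0.0359]
[ 0.5325 -0.0412  0.0362]
0.1093807701137163 22.13335375225799 [ 0.51882386 -0.10190715  0.18740315]
```

Call:
play_rows(series=[[[-0.2,0,1,0,0,0],[-0.4,0,2.5,0,0,0],[-0.4,0,3,0,0,0],[-0.4,0,3,0,0,0],[-0.3,0,3,0,0,0],[-0.2,0,2,0,0,0],[-0.1,0,1.2,0,0,0],[0,0,0.6,0,0,0],[0,0,0,0,0,0],[0,0,0,0,0,0],[0,0,0,0,0,0]]])

```text
time_s: 3.78
tool_pos: [0.5011, -0.0948, 0.0252]
ee_rot: [[0.927, -0.375, 0.001], [-0.375, -0.927, 0.0], [0.001, -0.001, -1.0]]
force: [0.6, 0.1, 0.3]
width: 0.0007
```

Run:
```python
from h import *
snap('wrist','w2'); snap('side','s2'); s=manip.state(); T=np.array(s['ee_rot']); P=np.array(s['tool_pos'])
print(s['time_s'],P,s['force'])
for x in ([.5728,.0605,.036],[.5316,-.0408,.036]): print((T.T@(np.array(x)-P)*1e3).round(1))
```

```text
3.875 [ 0.50093437 -0.09482517  0.02499347] [ 0.5942583   0.2670884  -0.94115472]
[   8.3 -170.9  -10.9]
[  8.2 -61.6 -11. ]
```

View pics/w2.png

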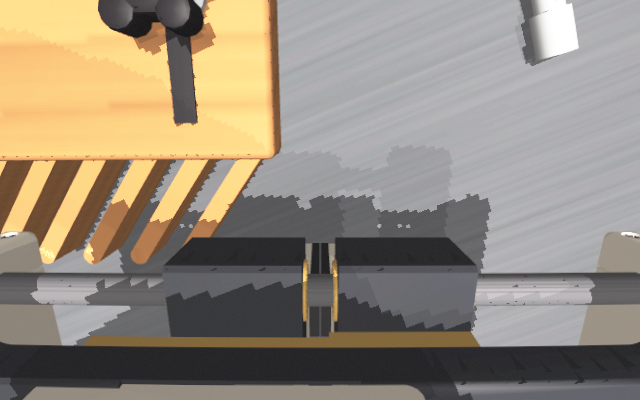

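The wrist view at stroke height shows the finger front face at about v=251, with the outer ends of the tips at about v=262, which gives 5–7 mm of overlap. The fingers are clear of feather 1. I'll begin the stroke along tool -y.

Call:
play_rows(series=[[[0,-0.4,0,0,0,0],[0,-0.6,0,0,0,0],[0,-0.6,0,0,0,0],[0,-0.6,0,0,0,0],[0,-0.6,0,0,0,0],[0,-0.6,0,0,0,0],[0,-0.6,0,0,0,0],[0,-0.6,0,0,0,0],[0,-0.6,0,0,0,0],[0,-0.6,0,0,0,0],[0,-0.4,0,0,0,0]]])

```text
time_s: 5.25
tool_pos: [0.5236, -0.0371, 0.0244]
ee_rot: [[0.927, -0.375, -0.001], [-0.375, -0.927, -0.0], [-0.001, 0.0, -1.0]]
force: [-2.4, -1.3, 0.1]
width: 0.0004
```

Run:
```python
from h import *
snap('wrist','w3'); s=manip.state(); T=np.array(s['ee_rot']); P=np.array(s['tool_pos'])
print(s['time_s'],P,'force tool',T.T@np.array(s['force']))
for x in ([.5728,.0605,.036],[.5316,-.0408,.036]): print((T.T@(np.array(x)-P)*1e3).round(1))
a=cv2.imread('pics/w3.png')[140:300,120:420]; cv2.imwrite('pics/c3.png',cv2.resize(a,None,fx=2.6,fy=2.6,interpolation=cv2.INTER_CUBIC))
```

```text
5.3 [ 0.5238078  -0.03684956  0.02441499] force tool [-2.25941738 -0.29426808  0.65769773]
[   8.9 -108.6  -11.6]
[  8.7   0.7 -11.6]
```

View pics/c3.png

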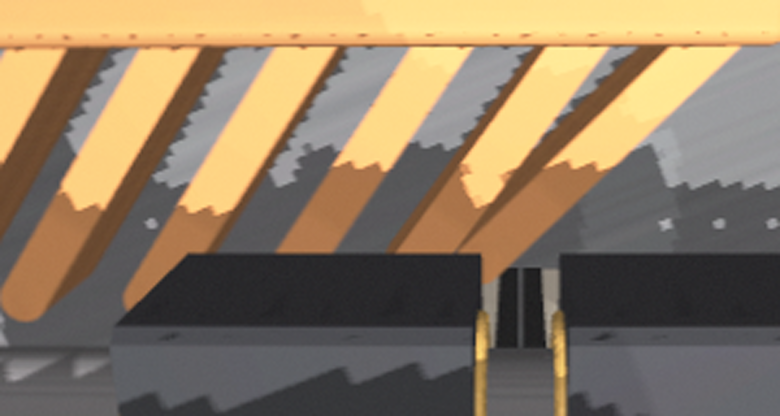

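Crop c3 shows feather 1 bent clearly (about 0.15 rad), with its tip sliding on the finger face near crop (490,270). Feather 2 is just starting to bend and feathers 3–6 are at rest. The force is about 2.3 N, so it is light, and I'll continue.

Call:
play_rows(series=[[[0.02,-0.5,0,0,0,0],[0.02,-0.7,0,0,0,0],[0,-0.7,0,0,0,0],[0,-0.7,0,0,0,0],[0,-0.7,0,0,0,0],[0,-0.7,0,0,0,0],[0,-0.7,0,0,0,0],[0,-0.7,0,0,0,0],[0,-0.7,0,0,0,0],[0,-0.7,0,0,0,0],[0,-0.7,0,0,0,0],[0,-0.7,0,0,0,0]]])

```text
time_s: 6.8
tool_pos: [0.555, 0.0389, 0.0245]
ee_rot: [[0.927, -0.375, -0.0], [-0.375, -0.927, -0.0], [-0.0, 0.0, -1.0]]
force: [-3.7, -1.2, -0.1]
width: 0.0002
```

Run:
```python
from h import *
snap('wrist','w4'); s=manip.state(); T=np.array(s['ee_rot']); P=np.array(s['tool_pos'])
print(s['time_s'],P,'force tool',T.T@np.array(s['force']))
for x in ([.5728,.0605,.036],[.5316,-.0408,.036]): print((T.T@(np.array(x)-P)*1e3).round(1))
```

```text
6.85 [0.55542989 0.03958195 0.02452672] force tool [-4.4847924   1.58919125 -0.32160512]
[  8.3 -25.9 -11.5]
[  8.1  83.4 -11.5]
```

View pics/w4.png

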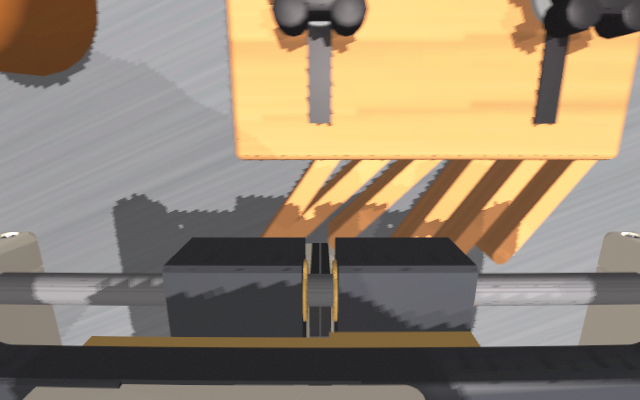

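The wrist view shows feathers 1–3 sprung back, the next ones flexed on the finger face around (290–400,230), and a force under 5 N. I'll finish the stroke past the last feather.

Call:
play_rows(series=[[[0,-0.5,0,0,0,0],[0,-0.7,0,0,0,0],[0,-0.7,0,0,0,0],[0,-0.7,0,0,0,0],[0,-0.7,0,0,0,0],[0,-0.7,0,0,0,0],[0,-0.7,0,0,0,0],[0,-0.7,0,0,0,0],[0,-0.7,0,0,0,0],[0,-0.7,0,0,0,0],[0,-0.7,0,0,0,0],[0,-0.7,0,0,0,0],[0,-0.5,0,0,0,0],[0,0,0,0,0,0]]])

```text
time_s: 8.6
tool_pos: [0.5878, 0.1194, 0.0245]
ee_rot: [[0.927, -0.375, -0.0], [-0.375, -0.927, -0.0], [0.0, 0.0, -1.0]]
force: [-0.5, 0.6, -0.2]
width: 0.0003
```

Run:
```python
from h import *
snap('wrist','w5'); s=manip.state(); T=np.array(s['ee_rot']); P=np.array(s['tool_pos'])
print(s['time_s'],P,'force tool',T.T@np.array(s['force']))
for x in ([.5728,.0605,.036],): print((T.T@(np.array(x)-P)*1e3).round(1))
```

```text
8.65 [0.58764034 0.11922326 0.02448513] force tool [ 0.62443555 -0.42968061  0.22262601]
[  8.3  60.  -11.5]
```

View pics/w5.png

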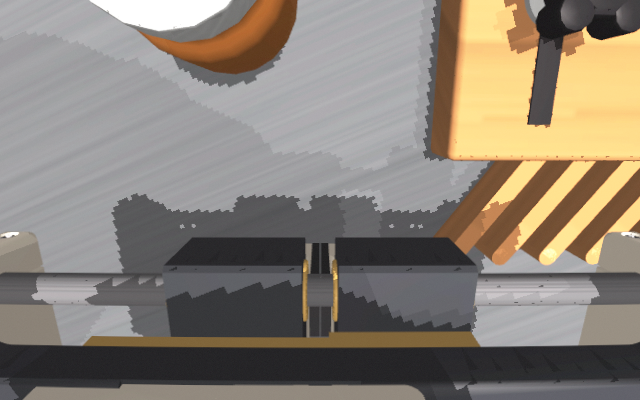

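The last feather lies parallel to the others on the right and the force is about zero, so it has sprung free. I'll move clear: out a little, then up.

Call:
play_rows(series=[[[-1,-0.5,0,0,0,0],[-1.5,-0.5,0,0,0,0],[-1,0,-1,0,0,0],[0,0,-2.5,0,0,0],[0,0,-3,0,0,0],[0,0,-3,0,0,0],[0,2,-3,0,0,0],[0,3,-2,0,0,0],[0,2,-1,0,0,0],[0,0,0,0,0,0],[0,0,0,0,0,0],[0,0,0,0,0,0]]])

```text
time_s: 10.15
tool_pos: [0.5326, 0.077, 0.1788]
ee_rot: [[0.927, -0.375, -0.001], [-0.375, -0.927, -0.001], [-0.001, 0.001, -1.0]]
force: [1.1, -0.8, 0.0]
width: 0.0008
```

Run:
```python
from h import *
snap('wrist','w6'); snap('side','s6'); s=manip.state(); print(s['time_s'],s['tool_pos'],s['force'])
cv2.imwrite('pics/f.png',cv2.resize(np.vstack([cv2.imread('pics/w6.png'),cv2.imread('pics/s6.png')]),None,fx=.75,fy=.75,interpolation=cv2.INTER_AREA))
d=cv2.absdiff(cv2.imread('pics/s6.png'),cv2.imread('pics/side1.png')).max(2)
for n,(u,v) in dict(off=(393,263),key=(386,179),jar=(246,212),sq=(298,187)).items(): print(n,(d[v-15:v+15,u-20:u+20]>60).sum())
```

```text
10.25 [0.53267504 0.07697494 0.17880669] [-0.20949997 -0.25425442  0.34692157]
off 1
key 0
jar 0
sq 0
```

View pics/f.png

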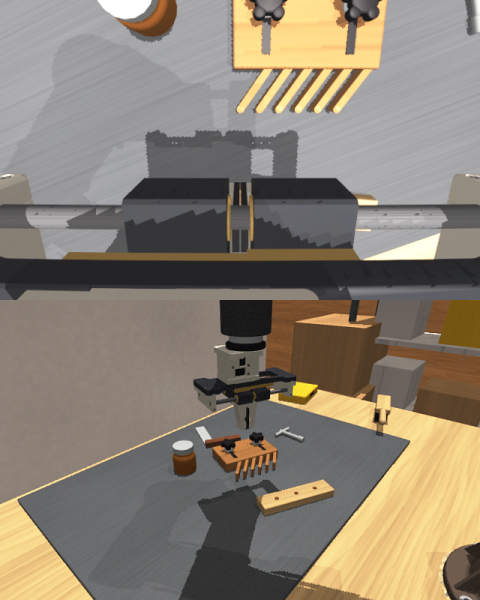

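The final views show all six feathers straight and parallel at rest, with evenly spaced tips on one line. The loose objects look unmoved and the arm is clear.

```bash
python3 -c "
from workcell import manip; print(manip.finish_job())"
```

```text
the job is handed in; nothing more can be done
None
```

I ran the closed fingertips along the six feather tips from first to last, the way they lean, then lifted clear and handed the job in at about 10 s. No verdict was reported.

- **Stroke:** The fingertips overlapped the tips by about 6 mm. The readings taken at two stops during the stroke showed no more than about 5 N. Pictures at those stops showed feather 1 flexed about 0.15 rad (estimated by eye), and later feathers flexed with 1–3 already sprung back. I did not measure each feather's peak bend separately.
- **After the stroke:** The force reading was near zero. The last wrist view showed all six feathers straight and parallel.
- **Loose objects:** Comparing the side picture before and after showed no change at the offcut, chuck key, jar and try square.
- **Disagreement:** The top and wrist cameras placed the tip line about 3 mm apart. I chose a depth that was safe for both.

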